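# Take a wound coil off its spindle and hold it in a squeeze clamp

## Robot

A 6-joint arm with a two-finger parallel gripper is mounted at the origin on a cart in front of the work surface, level with it; the furniture and walls round the work are solid. World frame = base frame: x ahead of the robot, y to its left, z up, the work surface at z = 0. Lengths are in mm, angles in rad, forces in N, time in s.
With the tool pointing down it reaches from about 350 to 975 mm from the base axis. Payload 7.1 kg.
Tool frame: the origin (TCP) lies at the very end of the fingers, on their centre line; the grasp point (between the pads) lies 19 mm behind it; y points along the fingers, z is the direction in which the jaws open and shut, and the axes are right-handed (so a half turn about y gives the same grasp; the last joint's range is limited). The gripper opens to 88 mm and grips with 3 to 60 N. Pads are 20 mm wide; open, the fingers measure 115 mm over their backs; the gripper's body (75 mm by 178 mm) begins 61 mm behind the grasp point.
Start: joints at [1.133, 0.423, 1.63, -0, 1.089, -0.019], TCP at [254.133, 570.983, 222.675] pointing down, gripper open.
Joint ranges: [-3, 3], [-0.9, 2.11], [0.09, 2.58], [-1.31, 4.45], [0.11, 2.69], [-2.54, 2.54]. Speed limits (rad/s): [2.39, 2.39, 3.01, 3.14, 3.14, 3.14].

## Interface

Orientations are given as a rotation vector (axis times angle).
In Python, from workcell import ctrl gives the robot as it stands.
- The arm moves only by the shell command python3 -m jog 'ROWS'. ROWS is JSON, a list of rows, each a list of 3 entries, a list of its own where there are three numbers: the opening, from 0 (shut) to 1 (fully open), then the shift along the tool's x, y, z in cm, then the turn, a rotation vector about the tool's x, y, z in rad. In form: [[claw, [dx, dy, dz], [wx, wy, wz]], ...]. A call has 1 to 8 rows; each row is the pose to reach, as a shift and turn from the pose commanded when the call began, along the tool's axes at that moment; what a row does not reach only later rows make up. A row lasts 1/10 s, in which the tool goes at most 50 mm and 8.59 degrees, less where a joint would pass 70% of its speed; a pose out of reach is approached as far as the arm can. A call with a gripper value outside its range is refused whole. The fingers move at their own pace and stop on an object; the grip force is fixed at half the most. Time passes only in rows, so rows that repeat a pose let the fingers close. It gives the time, the measured TCP pose, the force and the opening at its end, in the units of the state.
- ctrl.get_obs(): the state, without advancing time (a new reading comes with each control period).
- ctrl.get_image(name): name is "side" or "top"; returns a dict with "color" (420x560x3 uint8, red, green, blue), "z_map" (420x560 float32, mm along the optical axis (not along the pixel's ray), 0 where there is no reading), "fx", "fy", "cx", "cy" (pixels), "pose" (4x4, takes a point from camera to world coordinates). Camera axes: x right, y down, z forward; pixel columns grow to the right and rows downward; lengths in mm; the calibration is good to about 2 mm. A picture is of the moment at which its call begins.
- ctrl.close_job(): hands the job in, once; it reports no verdict.
The state is a dict: "t": time; "qpos": joint angles; "qvel": joint speeds; "joint_torque": joint torques, N m; "ee_pos": TCP position; "orientation": TCP orientation; "ft_force": force on the tool from outside, world axes, zero at the start; "moment": the same for the moment, N m; "width": finger opening in mm.
Only numpy, scipy, OpenCV 4.12 (cv2) and the standard library are available. Lean on these libraries where they do the work, as an engineer would, in place of code of your own. Each camera call takes 0.05 s, during which the arm holds its last target.

## Task

Lift the freshly wound coil straight up off its upright spindle and stand it flat on the bed of the bench clamp, in front of the anvil, then let go of it. Pump the clamp's two squeeze handles (squeeze, let go, squeeze again) until the jaw has pressed the coil against the anvil with its sprung pad pushed in by about 6 mm: under 3 mm is too loose, and at 10 mm the coil is crushed. Finish while still holding the handles squeezed like that; do not push the jaw itself with the gripper, and leave the things around where they are.

Things in the scene. Friction and masses are not known exactly. Their poses are not given: they have to be found in the camera images.
- coil: wound coil on a black bobbin: upright ring 45 mm outside diameter, 32 mm tall, through hole 26 mm, copper turns between two flanges, 0.12 kg. Origin: centre of its underside, z along its axis. It starts on the spindle, its underside 16 mm above the bench; on the clamp's bed its underside is 14 mm above the bench
- spindle: fixed winding spindle: wooden disc 72 mm across and 8 mm thick, a steel boss 32 mm across up to 16 mm (the coil sits on it), and an upright pin 18 mm thick whose tip is 78 mm above the bench. Origin under the disc's centre
- clamp: bench clamp fixed to the bench, about 240 mm long in its x direction. Origin: at bench height under its rail; x is the clamping direction, y to the left of it. Along x: squeeze handles at -115 mm, grey housing from -66 to -22 mm (up to 55 mm tall), then the open bed (rail 36 mm wide, top 14 mm above the bench), the anvil face at +90 mm
- anvil: fixed anvil block of the clamp, 36 mm wide, 54 mm high over the bench; origin at the centre of the face that looks toward the jaw, 34 mm above the bench; x is the clamp's x
- seat (a point): spot on the top of the clamp's bed where the coil's underside belongs: on the clamp's centre line, 26 mm before the anvil's face, 14 mm above the bench. Axes as the clamp
- jaw: sliding jaw of the clamp with its toothed rod; moves along the clamp's x only, toward the anvil. Origin: centre of the pad's front face when the pad is not pushed in, 30 mm above the bench; at the start 66 to 82 mm before the anvil's face. A brake (about 5 N) keeps it where it is left but does not hold the clamping pressure, so the handles have to stay squeezed
- pad (a joint): how far the jaw's sprung rubber pad (32 mm wide, 28 mm high) is pushed in, in m: 0 free, 0.012 at most; the spring gives 2 N per mm
- grip (a point): fixed point of the clamp midway between the two handles, 64 mm above the bench: the height to squeeze them at. Squeeze along the clamp's y
- lever_l (a joint): squeeze angle of the left handle, rad: 0 let go, 0.175 fully squeezed. The right handle is geared to it and moves as its mirror image. While a squeeze drives the jaw it moves 0.8 mm per 0.01 rad (14 mm in a full squeeze). When the handles are let go a spring opens them and the jaw stays (it may slip back by up to 3 mm, and its pad relaxes); the ratchet has 5 mm teeth, so the next squeeze may begin with up to 5 mm of idle travel
- lever_r: right squeeze handle: an upright black round post 15 mm thick, from 41 to 85 mm above the bench, on an arm that is pivoted on the housing 70 mm ahead of the post (origin on the pivot); the left one mirrors it. Let go, the two posts measure 60 mm over their outsides along the clamp's y; fully squeezed 35 mm. Squeezing takes about 3 N on each post when idle, 7 N while the jaw moves freely, and 0.6 N more for each N of pad pressure
- tamper: steel hand tamper, 51 mm across and 166 mm tall, standing on its black foot; origin under its foot. Not part of the job; it and the spindle may change places
- wood_cube: oak offcut 24x24x22 mm; origin under it. Not part of the job
- cutter_case: small box 31x78x19 mm lying flat; origin under it. Not part of the job

How it is judged:
By the outcome, as a careful person would: the job done as asked, in the order asked, and still so for the second after the job is handed in, while the arm keeps its last pose, push and grip.
It also fails if it takes over 64 s, if anything falls off the work surface, if the arm or the gripper's body presses on something with over 40 N, if the wrist force passes 120 N, or if a joint passes its speed limit or range.

## Working session

There is one attempt and no reset: what is moved stays moved. The work goes in short steps, Python scripts to look and compute and a shell command to move; the robot and the scene stay as the last step left them, time stands still between calls to the robot, and variables do not carry over. Pictures are saved under pics/ and viewed, and the job is handed in when it is done.

```bash
ls; mkdir -p pics; python3 - <<'E'
from workcell import ctrl
import cv2
o=ctrl.get_obs(); print(o)
for n in("side","top"):
    im=ctrl.get_image(n); cv2.imwrite(f"pics/{n}0.png",im["color"][:,:,::-1]); print(n,im["fx"],im["fy"],im["cx"],im["cy"],im["pose"].round(3).tolist())
E
```

```text
pics
{'t': 0.0, 'qpos': array([ 1.13299333e+00,  4.23806878e-01,  1.63065584e+00,  7.93771768e-06,
        1.08860255e+00, -1.89875664e-02]), 'qvel': array([ 0.00032293, -0.0001271 , -0.00108715,  0.00092934,  0.00116333,
        0.00219474]), 'joint_torque': array([-1.37066447e-03, -5.44607484e+01, -2.73669702e+01,  6.43134350e-02,
        2.25946424e-02, -1.02303331e-04]), 'ee_pos': array([253.91394984, 570.51044478, 221.93632048]), 'orientation': array([-1.54715588,  0.32883797, -0.32830015]), 'ft_force': array([0.27881286, 0.52366083, 0.4736042 ]), 'moment': array([ 0.04010692, -0.04524517, -0.01229835]), 'width': 87.9544499348593}
side 383.7912828195716 383.7912828195716 275.9478615228011 210.05380365504215 [[0.943, -0.19, 0.275, 266.003], [-0.334, -0.543, 0.771, -751.827], [0.003, -0.818, -0.575, 617.173], [0.0, 0.0, 0.0, 1.0]]
top 477.95049495982323 477.95049495982323 283.1495385487731 209.08169419213624 [[0.051, -0.976, 0.213, 297.487], [-0.999, -0.049, 0.014, -20.277], [-0.003, -0.213, -0.977, 1121.809], [0.0, 0.0, 0.0, 1.0]]
```

View pics/side0.png

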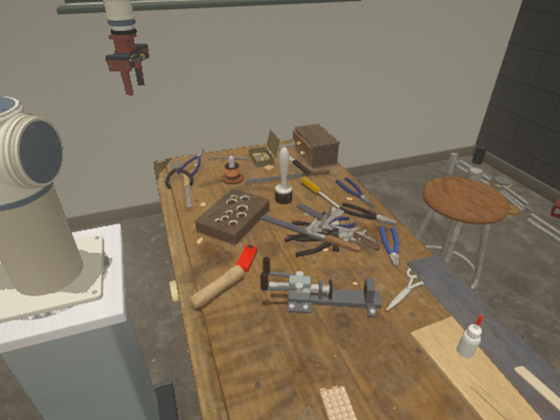

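View pics/top0.png

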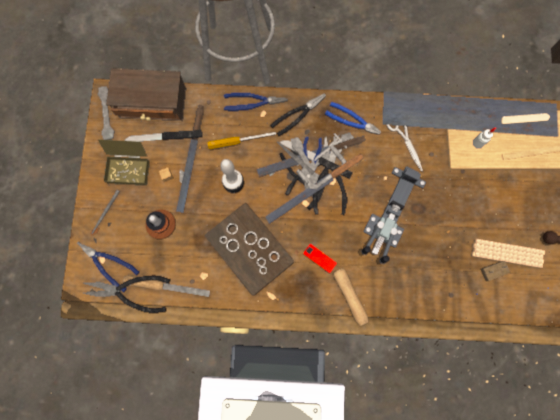

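The overview shows the coil on its spindle at about (160,222) in top and (232,172) in side. The tamper is at top (231,175), and the clamp runs from its handles near top (375,255) to its anvil near (408,175). Next I'll zoom in on both.

```bash
cat > h.py <<'E'
import numpy as np, cv2
from workcell import ctrl
from scipy.spatial.transform import Rotation as R
def crop(n,im,c0,r0,c1,r1,out,s=6):
    a=im["color"][r0:r1,c0:c1,::-1]; a=cv2.resize(a,None,fx=s,fy=s,interpolation=cv2.INTER_CUBIC)
    for c in range((c0+9)//10*10,c1,10):
        cv2.line(a,((c-c0)*s,0),((c-c0)*s,6),(0,255,255),1); cv2.putText(a,str(c),((c-c0)*s,16),0,.35,(0,255,255),1)
    for r in range((r0+9)//10*10,r1,10):
        cv2.line(a,(0,(r-r0)*s),(6,(r-r0)*s),(0,255,255),1); cv2.putText(a,str(r),(8,(r-r0)*s+4),0,.35,(0,255,255),1)
    cv2.imwrite("pics/"+out,a)
def ray(im,u,v):
    d=np.array([(u-im["cx"])/im["fx"],(v-im["cy"])/im["fy"],1.]); P=im["pose"]
    return P[:3,3],P[:3,:3]@d
def plane(im,u,v,z):
    o,d=ray(im,u,v); return o+d*(z-o[2])/d[2]
def cloud(im):
    h,w=im["z_map"].shape; u,v=np.meshgrid(np.arange(w),np.arange(h)); z=im["z_map"]
    p=np.stack([(u-im["cx"])/im["fx"]*z,(v-im["cy"])/im["fy"]*z,z],-1)
    p=p@im["pose"][:3,:3].T+im["pose"][:3,3]; p[z==0]=np.nan; return p
def proj(im,p):
    q=im["pose"][:3,:3].T@(np.asarray(p)-im["pose"][:3,3]); return im["fx"]*q[0]/q[2]+im["cx"],im["fy"]*q[1]/q[2]+im["cy"]
E
python3 - <<'E'
from h import *
t=ctrl.get_image("top"); s=ctrl.get_image("side")
crop("top",t,130,195,190,245,"tc.png",10)
crop("top",t,350,160,440,270,"tcl.png",6)
crop("side",s,250,240,390,320,"scl.png",5)
crop("side",s,210,145,300,210,"sc.png",8)
P=cloud(t)
hsv=cv2.cvtColor(t["color"],cv2.COLOR_RGB2HSV)
# spindle region heights
sub=P[195:245,130:190]; print(np.nanmax(sub[...,2]))
m=(sub[...,2]>40)&(sub[...,2]<56); print(m.sum(), np.nanmean(sub[m],0), np.nanmin(sub[m],0),np.nanmax(sub[m],0))
m=(sub[...,2]>60); print(m.sum(), np.nanmean(sub[m],0))
print(np.nanmedian(P[260:290,180:200,2]))
for n,im in(("top",t),("side",s)):
  b=P if n=="top" else cloud(im)
  c=b[165:200,215:250] if n=="top" else b[145:205,270:295]
  m=c[...,2]>60; print(n,"tamper",m.sum(),np.nanmean(c[m],0),np.nanmax(c[...,2]))
E
```

```text
82.86945089806659
213 [487.54820868 283.78474724  48.56538286] [467.33231026 263.15547821  40.39006431] [510.20994685 308.19634169  54.78301988]
66 [487.8909084  283.54982088  73.51805076]
0.6370650095379915
top tamper 160 [590.71108884 116.17831196 132.24194498] 167.83168184240026
side tamper 285 [595.33317339 116.95241401 119.40098732] 165.30576472191876
```

View pics/tc.png

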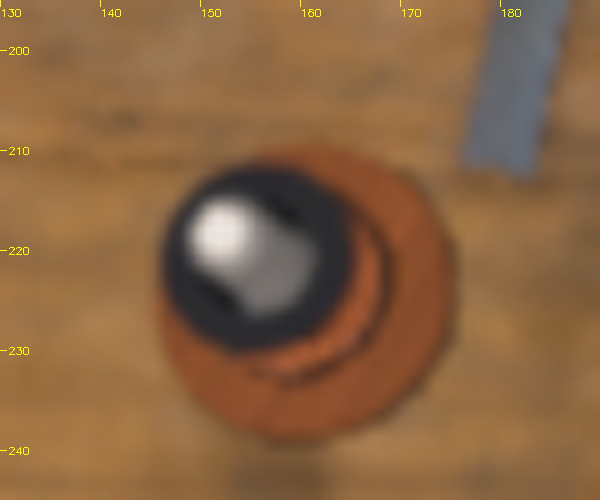

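View pics/tcl.png

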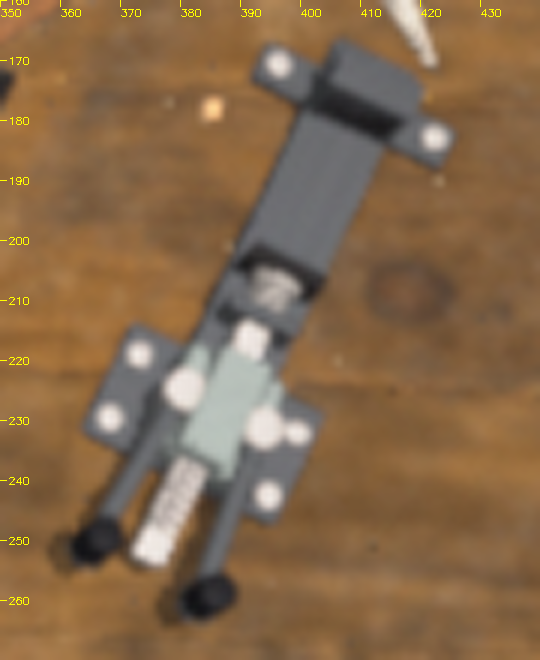

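View pics/scl.png

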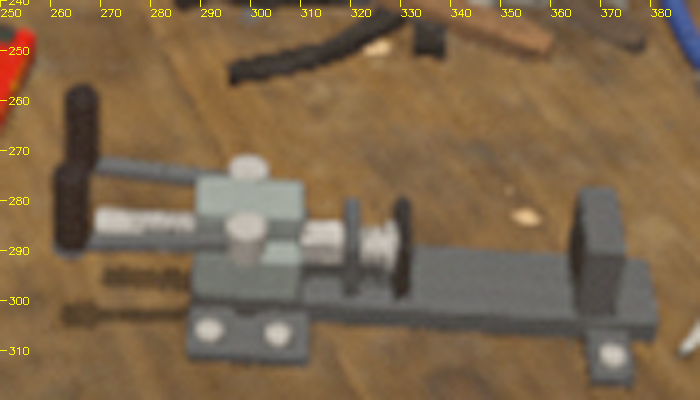

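View pics/sc.png

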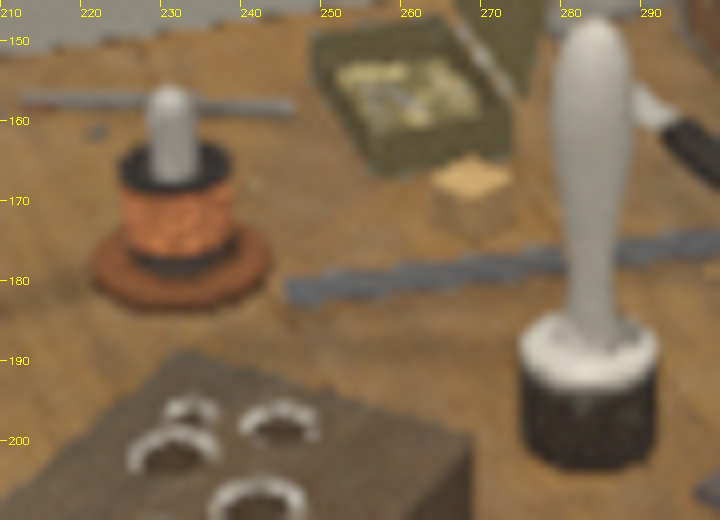

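The zooms locate the following:
- **Coil:** flange top centred near top (155.5,220.5), with the wooden disc around (160,225).
- **Posts:** tops at top (366,250) and (385,259).
- **Anvil:** face foot from top (400,178) to (414,184).
- **Jaw:** pad near (394,206).

I'll turn these into points.

```bash
python3 - <<'E'
from h import *
t=ctrl.get_image("top"); s=ctrl.get_image("side")
# coil
print("disc",plane(t,160.2,224.7,8),"flange",plane(t,155.5,220.6,48))
print("side flange", plane(s,230,166.0,48))
P=cloud(t);Q=cloud(s)
# disc by colour
hsv=cv2.cvtColor(t["color"],cv2.COLOR_RGB2HSV)
m=np.zeros(hsv.shape[:2],np.uint8); 
dark=(hsv[...,2]<75); 
f=np.zeros_like(m); f[205:235,140:170]=dark[205:235,140:170]
c=max(cv2.findContours(f,0,1)[0],key=cv2.contourArea); e=cv2.minEnclosingCircle(c); print("flange circ",e,plane(t,*e[0],48))
# posts tops: highest blobs
for n,im,C,box in(("top",t,P,(350,235,400,270)),("side",s,Q,(255,250,275,295))):
    h=cv2.cvtColor(im["color"],cv2.COLOR_RGB2HSV)[...,2]
    c0,r0,c1,r1=box
    sub=C[r0:r1,c0:c1]; 
    m=((h[r0:r1,c0:c1]<60)&(sub[...,2]>45)).astype(np.uint8)
    k,l,st,ce=cv2.connectedComponentsWithStats(m)
    for i in range(1,k):
        if st[i,4]>8: 
            p=sub[l==i]; print(n,"post",st[i,4],np.nanmean(p,0).round(1),np.nanmax(p[:,2]),ce[i]+[c0,r0])
# anvil
reg=P[160:190,385:430]; m=reg[...,2]>46
print("anvil top",m.sum(),reg[m].mean(0)); 
r=cv2.minAreaRect(reg[m][:,:2].astype(np.float32)); print(r, cv2.boxPoints(r))
# posts by eye
print("posts eye",plane(t,366,250,85),plane(t,384.7,258.7,85))
# rail edges at z=14
for a,b in[((397.5,180),(389,199.5)),((412.5,184),(403,206))]:
    A,B=plane(t,*a,14),plane(t,*b,14); print("rail",A,B,np.degrees(np.arctan2(*(A-B)[1::-1])))
# bed points
reg=P[175:215,380:425]; m=(reg[...,2]>9)&(reg[...,2]<19); print("bed",m.sum(),cv2.minAreaRect(reg[m][:,:2].astype(np.float32)))
regs=Q[240:320,250:390]; m=regs[...,2]>46; print("side>46",[x for x in ()])
k,l,st,ce=cv2.connectedComponentsWithStats(m.astype(np.uint8))
for i in range(1,k):
    if st[i,4]>8: print(st[i,4],np.nanmean(regs[l==i],0).round(1),np.nanmax(regs[l==i][:,2]),ce[i]+[250,240])
# wood cube, etc
E
```

```text
disc [487.30585121 285.00713597   8.        ] flange [489.44514181 285.81109871  48.        ]
side flange [482.97691294 280.97443571  48.        ]
flange circ ((155.5, 220.0), 9.861641883850098) [490.83833203 285.96228584  48.        ]
top post 44 [ 442.5 -190.4   77.1] 89.86756904414938 [365.54545455 249.81818182]
top post 48 [ 424.8 -231.    74.7] 88.0981796776814 [383.8125     258.95833333]
side post 50 [ 442.  -198.4   66.9] 81.60835998516802 [266.1 266.6]
side post 60 [ 423.6 -239.3   65.6] 81.83063802853235 [263.8        282.86666667]
anvil top 117 [ 626.98515105 -300.20659147   53.90312974]
((627.5407104492188, -300.1860046386719), (35.55477523803711, 18.665014266967773), 71.71214294433594) [[ 613.1012  -314.13702]
 [ 630.8235  -319.99396]
 [ 641.9802  -286.235  ]
 [ 624.25793 -280.37805]]
posts eye [ 441.09437234 -190.14990737   85.        ] [ 424.17667972 -230.91683305   85.        ]
rail [ 623.81345326 -274.89143261   14.        ] [ 574.57986174 -254.71124981   14.        ] -22.28806000996583
rail [ 615.65884564 -310.78233317   14.        ] [ 560.3756787  -287.93937277   14.        ] -22.450374852479666
bed 443 ((581.1640625, -291.7217102050781), (65.33419799804688, 113.03413391113281), 70.63146209716797)
side>46 []
620 [ 465.2 -230.9   58. ] 84.84789218421543 [282.02903226 277.85645161]
122 [ 626.1 -301.5   51.7] 54.85557389508756 [369.39344262 284.79508197]
```

```bash
python3 - <<'E'
from h import *
t=ctrl.get_image("top"); s=ctrl.get_image("side")
crop("top",t,355,236,400,270,"tp2.png",16)
crop("top",t,380,160,430,215,"ta2.png",11)
crop("side",s,256,252,280,295,"sp2.png",13)
crop("side",s,340,270,390,320,"sa2.png",12)
E
```

```text
(no output)
```

View pics/tp2.png

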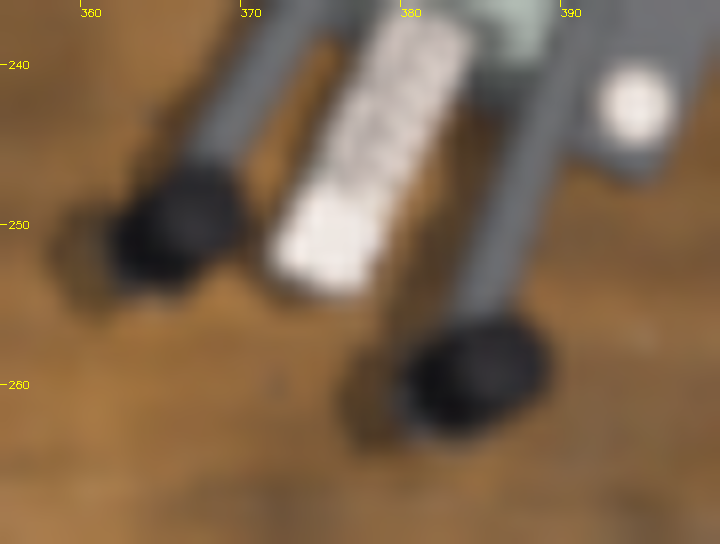

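View pics/ta2.png

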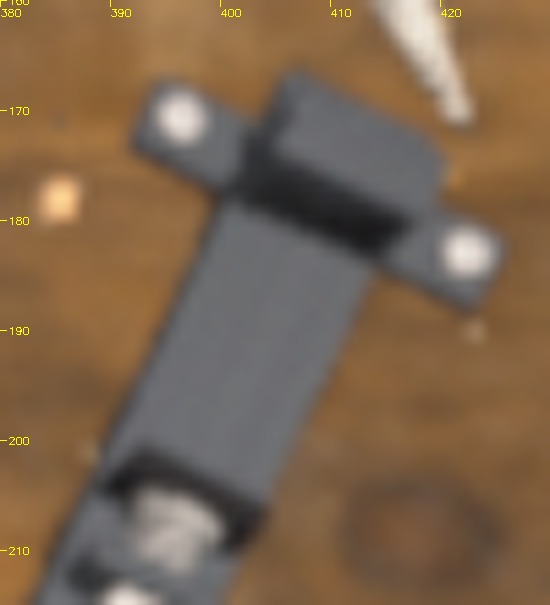

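View pics/sp2.png

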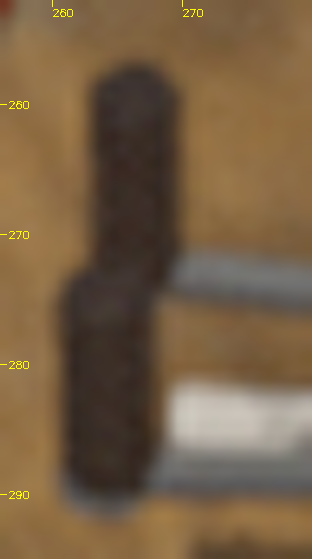

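View pics/sa2.png

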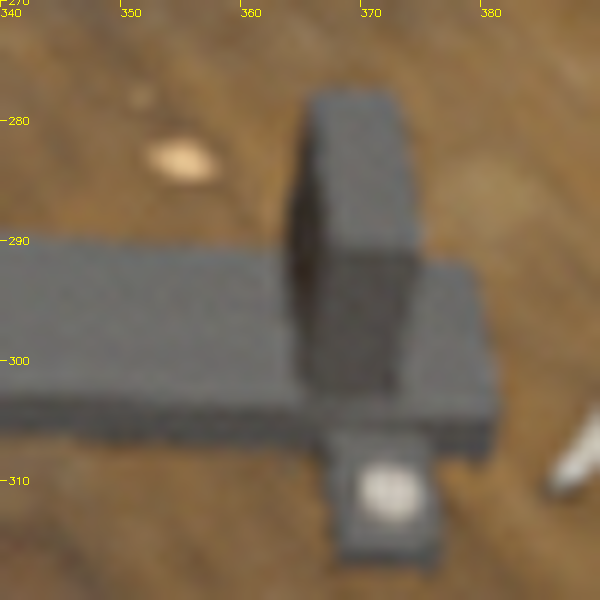

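```bash
python3 - <<'E'
from h import *
t=ctrl.get_image("top"); s=ctrl.get_image("side")
def p(l,im,u,v,z): x=plane(im,u,v,z); print(l,x[:2].round(1)); return x
p("Lpost t",t,366.8,248.7,85);p("Rpost t",t,386,258.5,85)
p("Lpost s",s,266.2,259.3,83);p("Rpost s",s,263.6,275.3,83)
p("Lface top t",t,403.5,172.7,54);p("Rface top t",t,418,179.0,54)
p("Lface bot t",t,400.3,178.3,14);p("Rface bot t",t,414,183.8,14)
p("Lface top s",s,366.3,278,54);p("Rface top s",s,366.7,290.5,54)
p("Rface bot s",s,365,303,14);p("Rface bot s",s,365,303,14)
p("pad top front L",t,394,200.5,44);p("padR",t,404,206,44)
print("rail s");p("",s,345,291,14);p("",s,345,303,14);p("",s,365,303.5,14)
E
```

```text
Lpost t [ 444.  -191.8]
Rpost t [ 424.8 -233.7]
Lpost s [ 443.8 -194.2]
Rpost s [ 424.6 -236.1]
Lface top t [ 630.3 -279.6]
Rface top t [ 616.8 -313.1]
Lface bot t [ 628.4 -281.6]
Rface bot t [ 616.3 -314.4]
Lface top s [ 628.6 -284.8]
Rface top s [ 611.7 -315.1]
Rface bot s [ 615.4 -312.9]
Rface bot s [ 615.4 -312.9]
pad top front L [ 565.3 -259.9]
padR [ 553.4 -283. ]
rail s
 [ 592.4 -270.2]
 [ 576.9 -299.4]
 [ 614.7 -314. ]
```

```bash
cat >> h.py <<'E'
def goal(xyz,ang):
    """tool straight down, jaw dir z at world azimuth ang deg (mod 180, nearest turn). Prints shift cm, turn rad"""
    o=ctrl.get_obs(); M=R.from_rotvec(o["orientation"]).as_matrix()
    best=None
    for k in(0,180):
        a=np.radians(ang+k); z=np.array([np.cos(a),np.sin(a),0]); y=np.array([0,0,-1.]); T=np.stack([np.cross(y,z),y,z],1)
        w=R.from_matrix(M.T@T).as_rotvec()
        if best is None or np.linalg.norm(w)<np.linalg.norm(best): best=w
        print("turn option",k,w.round(3))
    print("t",o["t"],"pos",o["ee_pos"].round(1),"width",round(o["width"],2),"F",o["ft_force"].round(1),"q",o["qpos"].round(2))
    print("shift",(M.T@(np.array(xyz)-o["ee_pos"])/10).round(2)); print("axes x,z",M[:,0].round(3),M[:,2].round(3))
E
python3 - <<'E'
from h import *
goal((487.5,284,120),66)
t=ctrl.get_image("top"); s=ctrl.get_image("side")
def tri(a,b):
    o1,d1=ray(t,*a);o2,d2=ray(s,*b); A=np.stack([d1,-d2],1); k=np.linalg.lstsq(A,o2-o1,rcond=None)[0]; p,q=o1+k[0]*d1,o2+k[1]*d2; return (p+q)/2,np.linalg.norm(p-q)
print(tri((155.5,220.6),(230.6,166)),tri((152.2,218.0),(230.4,157)))
E
```

```text
turn option 0 [ 0.  0. -0.]
turn option 180 [-0.    -3.142 -0.   ]
t 0.5 pos [254.1 571.  222.7] width 87.9 F [0.  0.9 0.7] q [ 1.13  0.42  1.63  0.    1.09 -0.02]
shift [ 32.99  10.27 -16.73]
axes x,z [ 0.914 -0.407 -0.   ] [ 0.407  0.914 -0.   ]
(array([488.10506045, 286.99878999,  44.47033356]), np.float64(3.9175823817315796)) (array([488.67286391, 286.01468689,  75.80192858]), np.float64(2.6145200485345943))
```

```bash
python3 -m jog '[[1,[8,1,-4],[0,0,0]],[1,[12,2,-6],[0,0,0]],[1,[16,4,-8],[0,0,0]],[1,[20,5,-10],[0,0,0]],[1,[24,6,-12],[0,0,0]],[1,[28,8,-14],[0,0,0]],[1,[31,9.5,-15.6],[0,0,0]],[1,[33,10.3,-16.6],[0,0,0]]]'; python3 -m jog '[[1,[0,0,0],[0,0,0]],[1,[0,0,0],[0,0,0]],[1,[0,0,0],[0,0,0]]]'; python3 - <<'E'
from h import *
goal((488,285,15),66)
s=ctrl.get_image("side");t=ctrl.get_image("top")
crop("s",s,190,90,290,200,"s1.png",6);crop("t",t,110,180,210,270,"t1.png",6)
E
```

```text
t: 1.4
ee_pos: [489.2, 282.7, 118.7]
orientation: [-1.546, 0.33, -0.329]
ft_force: [0.3, 0.4, -0.3]
width: 87.8
t: 1.7
ee_pos: [487.9, 286.0, 120.1]
orientation: [-1.545, 0.328, -0.328]
ft_force: [0.1, -0.5, -0.4]
width: 87.7
turn option 0 [-0.001  0.001  0.   ]
turn option 180 [ 0.000e+00 -3.141e+00  1.000e-03]
t 1.7 pos [487.9 286.  120.1] width 87.65 F [ 0.1 -0.5 -0.4] q [ 0.51  0.48  1.83  0.    0.83 -0.64]
shift [ 0.05 10.51 -0.09]
axes x,z [ 0.914 -0.406  0.   ] [0.406 0.914 0.001]
```

View pics/s1.png

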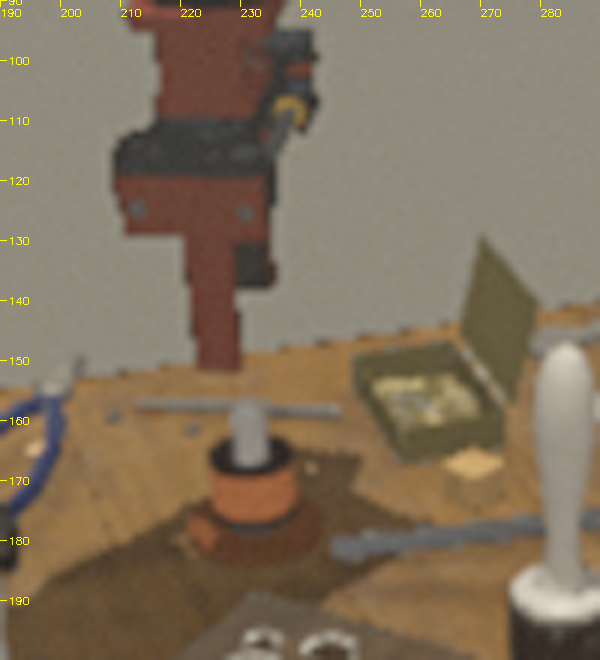

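View pics/t1.png

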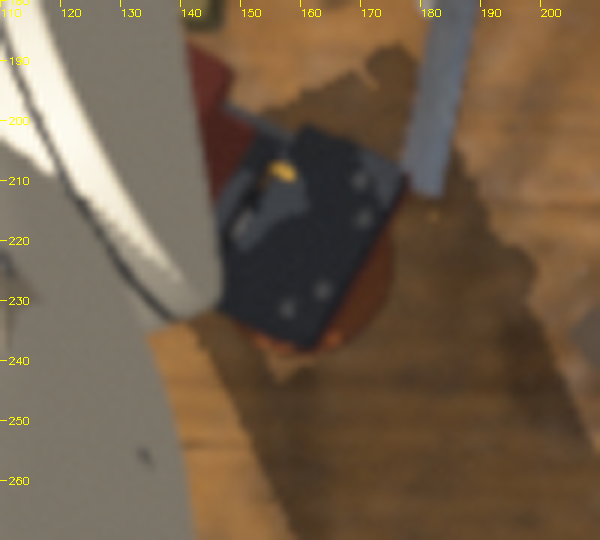

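```bash
python3 - <<'E'
from h import *
s=ctrl.get_image("side")
for k in(-57,-44,44): print(k,proj(s,(487.9+.407*k,286+.914*k,120)))
for z in(48,78): print(proj(s,(488,285,z)))
E
```

```text
-57 (np.float64(226.08421519120395), np.float64(152.25496860751016))
-44 (np.float64(226.9141434095702), np.float64(150.23294911253063))
44 (np.float64(232.14046021363328), np.float64(137.4996617861188))
(np.float64(231.26986077909027), np.float64(165.1523524918227))
(np.float64(230.6383886256305), np.float64(156.43875226368317))
```

The fingertip is where the model predicts in side (226,152), and the coil and pin also project correctly. Next I'll descend and grip.

```bash
python3 -m jog '[[1,[0,3,0],[0,0,0]],[1,[0,5.5,0],[0,0,0]],[1,[0,8,0],[0,0,0]],[1,[0,9.5,0],[0,0,0]],[1,[0,10.4,-0.05],[0,0,0]],[1,[0,10.4,-0.05],[0,0,0]],[0.6,[0,10.4,-0.05],[0,0,0]],[0.35,[0,10.4,-0.05],[0,0,0]]]'; python3 -m jog '[[0.3,[0,0,0],[0,0,0]],[0.3,[0,0,0],[0,0,0]],[0.3,[0,0,0],[0,0,0]],[0.3,[0,0,0],[0,0,0]]]';python3 - <<'E'
from h import *
goal((488,285,15),66)
s=ctrl.get_image("side");crop("s",s,190,110,290,200,"s2.png",6)
E
```

```text
t: 2.65
ee_pos: [488.6, 285.1, 16.7]
orientation: [-1.545, 0.327, -0.33]
ft_force: [-0.4, 0.3, 0.0]
width: 75.2
t: 3.05
ee_pos: [488.4, 285.0, 16.1]
orientation: [-1.545, 0.328, -0.329]
ft_force: [0.4, 0.3, 4.1]
width: 44.7
turn option 0 [-0.001  0.     0.001]
turn option 180 [ 1.000e-03 -3.142e+00  2.000e-03]
t 3.05 pos [488.4 285.   16.1] width 44.72 F [0.4 0.3 4.1] q [ 0.51  0.65  1.86  0.    0.63 -0.64]
shift [-0.04  0.1  -0.01]
axes x,z [ 0.914 -0.407  0.001] [0.407 0.914 0.001]
```

View pics/s2.png

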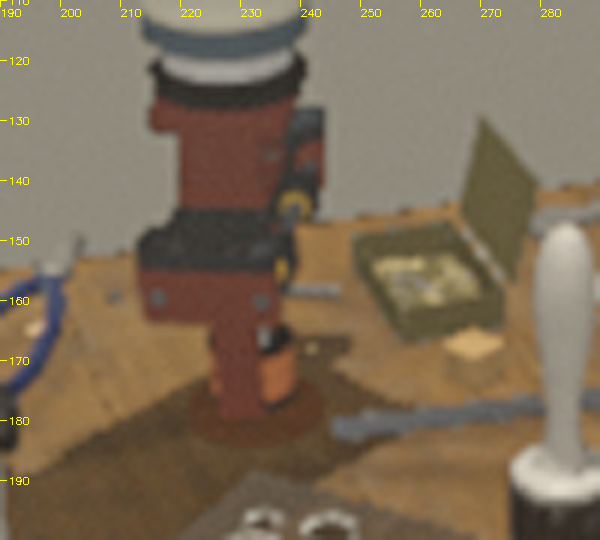

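Gripped at 44.7 mm, the expected coil diameter. Now lifting straight up.

```bash
python3 -m jog '[[0.3,[0,-1,0],[0,0,0]],[0.3,[0,-2.5,0],[0,0,0]],[0.3,[0,-4,0],[0,0,0]],[0.3,[0,-5.5,0],[0,0,0]],[0.3,[0,-7,0],[0,0,0]],[0.3,[0,-8.5,0],[0,0,0]],[0.3,[0,-9.5,0],[0,0,0]],[0.3,[0,-10,0],[0,0,0]]]'; python3 - <<'E'
from h import *
s=ctrl.get_image("side");crop("s",s,190,80,290,190,"s3.png",6)
goal((598.7,-287.4,100),66)
E
```

```text
t: 3.9
ee_pos: [488.4, 284.9, 117.2]
orientation: [-1.545, 0.327, -0.329]
ft_force: [0.5, 0.6, -1.5]
width: 44.8
turn option 0 [-0.001  0.     0.001]
turn option 180 [ 2.000e-03 -3.141e+00  2.000e-03]
t 3.95 pos [488.5 285.  117.2] width 45.22 F [-0.3 -1.1 -0.9] q [ 0.51  0.48  1.83 -0.    0.83 -0.64]
shift [ 33.34   1.69 -47.81]
axes x,z [ 0.914 -0.407  0.001] [0.407 0.914 0.001]
```

View pics/s3.png

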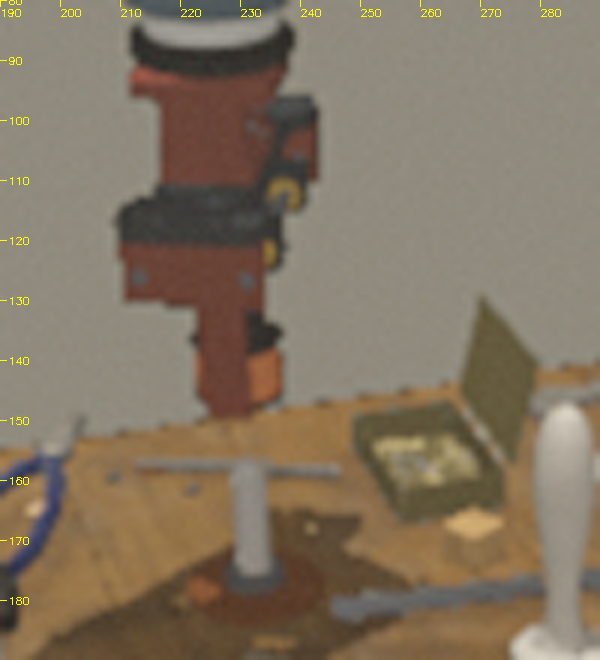

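```bash
python3 -m jog '[[0.3,[1,-3,-1],[0,0,0]],[0.3,[2,-5,-4],[0,0,0]],[0.3,[4,-7,-8],[0,0,0]],[0.3,[6.5,-8,-12],[0,0,0]],[0.3,[9,-8,-16],[0,0,0]],[0.3,[12,-8,-20],[0,0,0]],[0.3,[15,-8,-24],[0,0,0]],[0.3,[18,-8,-28],[0,0,0]]]'; python3 - <<'E'
from h import *
goal((598.7,-287.4,100),66)
E
```

```text
t: 4.75
ee_pos: [538.2, -46.3, 195.3]
orientation: [-1.546, 0.329, -0.328]
ft_force: [1.2, -0.3, -2.3]
width: 44.6
turn option 0 [ 0.     0.    -0.001]
turn option 180 [-1.000e-03 -3.141e+00 -0.000e+00]
t 4.75 pos [538.2 -46.3 195.3] width 44.56 F [ 1.2 -0.3 -2.3] q [-0.11  0.34  1.84  0.    0.97 -1.26]
shift [ 15.34   9.52 -19.57]
axes x,z [ 0.914 -0.407 -0.001] [ 0.407  0.914 -0.   ]
```

```bash
python3 -m jog '[[0.3,[3,0,-4],[0,0,0]],[0.3,[6,0,-8],[0,0,0]],[0.3,[9,1,-12],[0,0,0]],[0.3,[12,3,-15.5],[0,0,0]],[0.3,[14.5,5,-18.5],[0,0,0]],[0.3,[15.3,7,-19.6],[0,0,0]],[0.3,[15.3,9,-19.6],[0,0,0]],[0.3,[15.3,9.5,-19.6],[0,0,0]]]';python3 -m jog '[[0.3,[0,0,0],[0,0,0]],[0.3,[0,0,0],[0,0,0]]]'; python3 - <<'E'
from h import *
goal((598.7,-287.4,40),66)
s=ctrl.get_image("side");crop("s",s,250,190,390,320,"s4.png",5)
t=ctrl.get_image("top");crop("s",t,340,150,450,270,"t4.png",5)
E
```

```text
t: 5.55
ee_pos: [596.4, -285.3, 97.2]
orientation: [-1.544, 0.334, -0.325]
ft_force: [-0.0, 0.0, -2.3]
width: 44.7
t: 5.75
ee_pos: [598.9, -285.3, 101.3]
orientation: [-1.546, 0.328, -0.328]
ft_force: [0.0, -0.3, -0.9]
width: 44.6
turn option 0 [-0.     0.001  0.001]
turn option 180 [ 1.000e-03 -3.141e+00  0.000e+00]
t 5.75 pos [ 598.9 -285.3  101.3] width 44.56 F [ 0.  -0.3 -0.9] q [-0.46  0.62  1.61  0.    0.91 -1.62]
shift [ 0.06  6.13 -0.2 ]
axes x,z [ 0.914 -0.406  0.001] [0.406 0.914 0.   ]
```

View pics/s4.png

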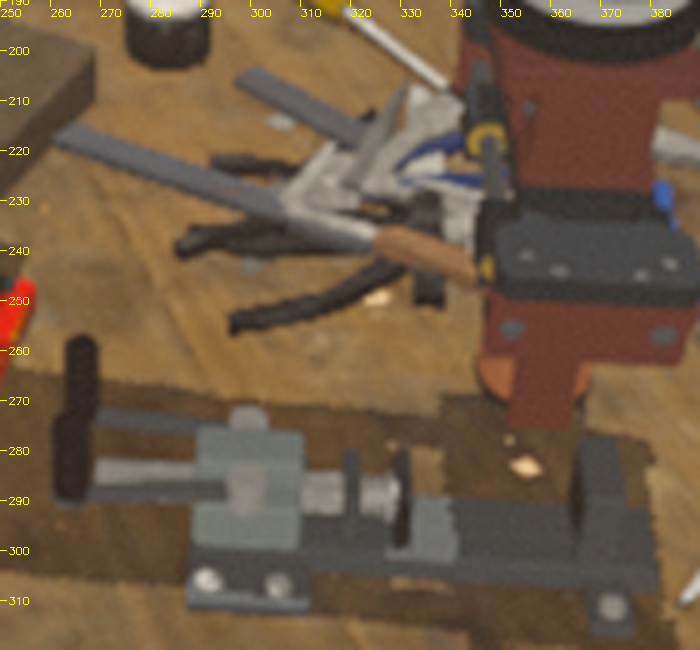

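View pics/t4.png

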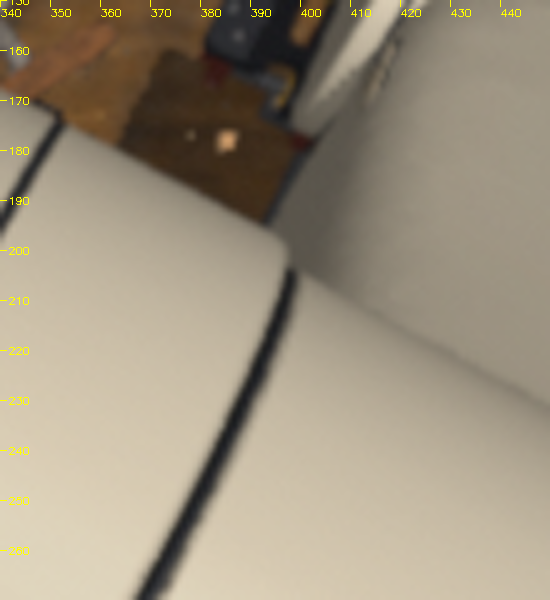

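```bash
python3 -m jog '[[0.3,[0,2,-0.2],[0,0,0]],[0.3,[-0.1,4,-0.2],[0,0,0]],[0.3,[-0.1,6,-0.2],[0,0,0]],[0.3,[-0.1,7,-0.2],[0,0,0]],[0.3,[-0.1,7,-0.2],[0,0,0]],[0.3,[-0.1,7,-0.2],[0,0,0]]]';python3 - <<'E'
from h import *
goal((598.7,-287.4,15),66)
s=ctrl.get_image("side");crop("s",s,310,230,400,320,"s5.png",7)
E
```

```text
t: 6.45
ee_pos: [597.5, -287.2, 31.6]
orientation: [-1.546, 0.327, -0.329]
ft_force: [0.0, 0.6, -1.4]
width: 44.9
turn option 0 [0.    0.    0.001]
turn option 180 [ 2.000e-03 -3.141e+00 -0.000e+00]
t 6.45 pos [ 597.5 -287.2   31.6] width 44.85 F [ 0.   0.6 -1.4] q [-0.47  0.72  1.63  0.    0.79 -1.62]
shift [0.12 1.66 0.03]
axes x,z [ 0.914 -0.406  0.001] [ 0.406  0.914 -0.   ]
```

View pics/s5.png

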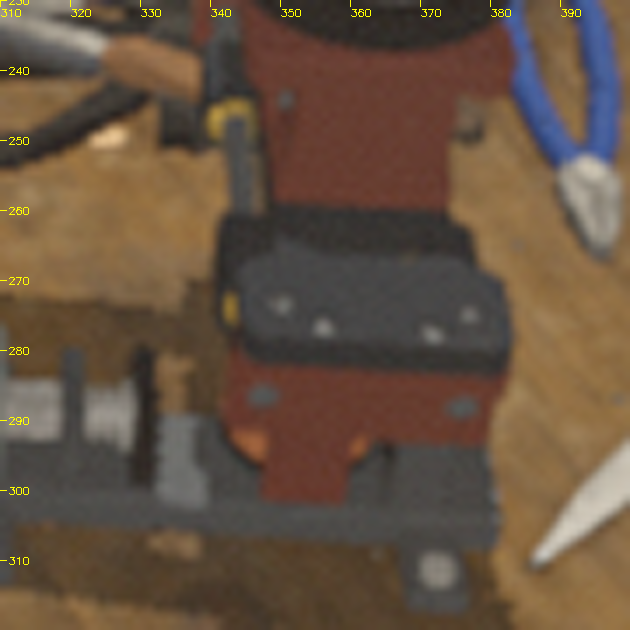

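```bash
python3 -m jog '[[0.3,[0,0.5,0],[0,0,0]],[0.3,[0,1,0],[0,0,0]],[0.3,[0,1.4,0],[0,0,0]],[0.3,[0,1.6,0],[0,0,0]],[0.3,[0,1.6,0],[0,0,0]],[0.3,[0,1.6,0],[0,0,0]]]';python3 -m jog '[[0.3,[0,0.05,0],[0,0,0]],[0.3,[0,0.1,0],[0,0,0]],[0.3,[0,0.1,0],[0,0,0]]]'
```

```text
t: 7.1
ee_pos: [596.8, -287.0, 14.6]
orientation: [-1.546, 0.329, -0.328]
ft_force: [-0.1, 0.5, -0.9]
width: 44.9
t: 7.4
ee_pos: [596.9, -287.1, 14.1]
orientation: [-1.546, 0.328, -0.329]
ft_force: [-1.7, 1.2, 3.4]
width: 45.0
```

```bash
python3 -m jog '[[0.55,[0,0,0],[0,0,0]],[0.6,[0,0,0],[0,0,0]],[0.7,[0,0,0],[0,0,0]],[0.7,[0,0,0],[0,0,0]],[0.7,[0,-0.5,0],[0,0,0]],[0.7,[0,-1.5,0],[0,0,0]],[0.7,[0,-3.5,0],[0,0,0]],[0.8,[0,-6,0],[0,0,0]]]';python3 -m jog '[[1,[0,-3,0],[0,0,0]],[1,[-4,-5,1],[0,0,0]],[1,[-8,-5,3],[0,0,0]],[1,[-12,-5,4],[0,0,0]],[1,[-15,-5,4],[0,0,0]]]'; python3 - <<'E'
from h import *
goal((434.3,-214,45),66)
s=ctrl.get_image("side");crop("s",s,250,230,390,320,"s6.png",5)
t=ctrl.get_image("top");crop("s",t,340,150,450,270,"t6.png",5)
E
```

```text
t: 8.2
ee_pos: [596.3, -286.8, 74.2]
orientation: [-1.545, 0.33, -0.327]
ft_force: [-0.0, 0.1, -0.3]
width: 66.6
t: 8.7
ee_pos: [474.4, -187.7, 124.7]
orientation: [-1.546, 0.327, -0.328]
ft_force: [0.6, -0.4, -0.8]
width: 88.0
turn option 0 [-0.     0.001  0.   ]
turn option 180 [ 0.   -3.14  0.  ]
t 8.7 pos [ 474.4 -187.7  124.7] width 88.0 F [ 0.6 -0.4 -0.8] q [-0.4   0.4   1.95  0.    0.79 -1.55]
shift [-2.6   7.96 -4.03]
axes x,z [ 0.914 -0.406  0.   ] [0.406 0.914 0.   ]
```

View pics/s6.png

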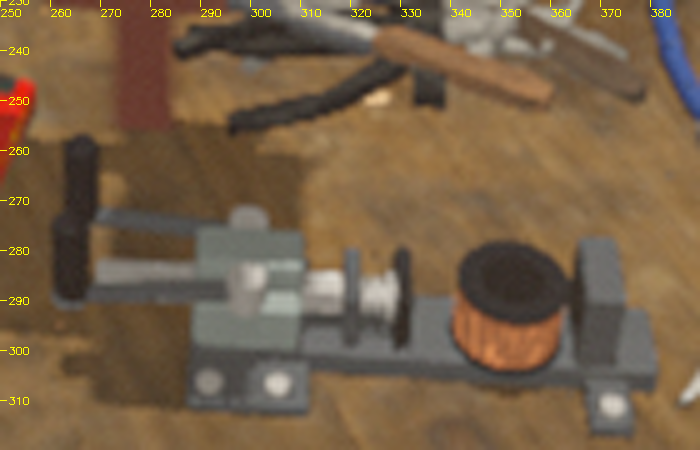

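View pics/t6.png

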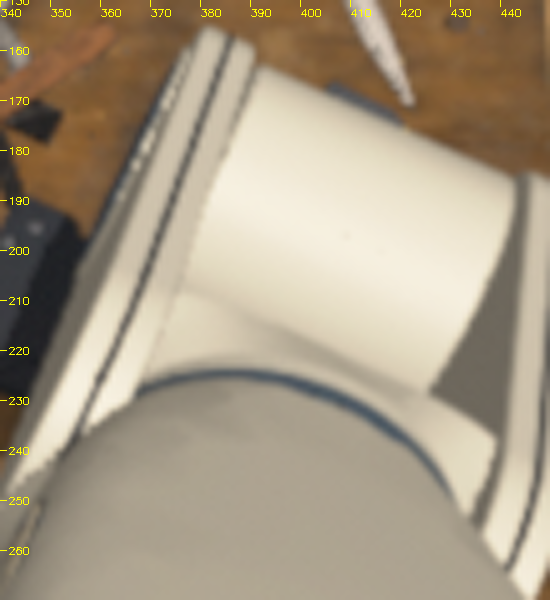

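The coil is standing flat, with its flange centred near side (350.5,283). I'll check it numerically against the rail and anvil in the same view.

```bash
python3 - <<'E'
from h import *
s=ctrl.get_image("side")
h=cv2.cvtColor(s["color"],cv2.COLOR_RGB2HSV)
C=cloud(s)
m=np.zeros(h.shape[:2],np.uint8); sub=(h[270:300,335:364,2]<70)
m[270:300,335:364]=sub
k,l,st,ce=cv2.connectedComponentsWithStats(m); i=1+st[1:,4].argmax(); print(st[i])
c=max(cv2.findContours((l==i).astype(np.uint8),0,1)[0],key=cv2.contourArea); e=cv2.fitEllipse(c); print(e)
p=plane(s,350.6,283.6,46); print("by eye",p)
print("coil expected px",proj(s,(597,-287,46)), "depth mean of flange", np.nanmedian(C[278:290,342:360].reshape(-1,3),0))
E=np.array([.9135,-.4067]);N=np.array([.4067,.9135]);A=np.array([622.5,-298])
print("rel anvil along,lat",(p[:2]-A)@E,(p[:2]-A)@N)
for nm,u,v,z in(("railfar",335,289.5,14),("railnear",335,301.8,14),("padtopfar",328.5,279.5,44),("anvLtop",365.5,278,54),("anvRtop",366.7,290.5,54)):
    q=plane(s,u,v,z); print(nm,(q[:2]-A)@E,(q[:2]-A)@N)
E
```

```text
[342 279  22  15 256]
((352.357666015625, 286.1235046386719), (13.987175941467285, 21.229764938354492), 103.52821350097656)
by eye [ 595.347769  -281.4726302   46.       ]
coil expected px (np.float64(352.644788777094), np.float64(285.2858977049199)) depth mean of flange [ 602.64106796 -275.25073621   42.1057734 ]
rel anvil along,lat -31.525244319944306 4.054939961014803
railfar -59.63070398205093 15.743186717896478
railnear -61.21497620946809 -18.232325632098796
padtopfar -75.77674164436564 14.012615058459248
anvLtop -1.478876511992918 14.407768371067798
anvRtop -2.947115015869135 -20.005619430380147
```

Coil flange centre fits at side (352.5,285.5) against an expected (352.6,285.3). That puts it about 26 mm before the anvil and within 1 mm of the centre line. Moving to the handles.

```bash
python3 -m jog '[[1,[-2.0,1,-3],[0,0,0]],[1,[-2.6,2,-4],[0,0,0]],[1,[-2.6,2.5,-4],[0,0,0]],[1,[-2.6,2.5,-4],[0,0,0]]]'; python3 - <<'E'
from h import *
goal((434.5,-214.2,45),66)
s=ctrl.get_image("side");crop("s",s,230,180,350,320,"s7.png",5)
E
```

```text
t: 9.25
ee_pos: [436.8, -215.9, 98.2]
orientation: [-1.545, 0.33, -0.329]
ft_force: [0.8, 0.3, -0.4]
width: 87.7
turn option 0 [-0.    -0.001 -0.   ]
turn option 180 [ 0.    3.14 -0.  ]
t 9.25 pos [ 436.8 -215.9   98.2] width 87.72 F [ 0.8  0.3 -0.4] q [-0.48  0.42  2.01  0.    0.71 -1.63]
shift [-0.28  5.32  0.06]
axes x,z [ 0.913 -0.408 -0.   ] [0.408 0.913 0.   ]
```

View pics/s7.png

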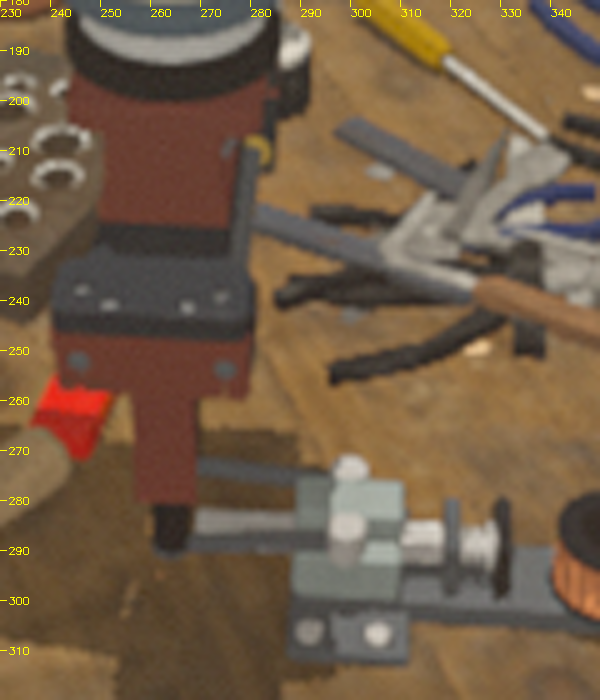

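```bash
python3 -m jog '[[1,[-0.2,1.5,0],[0,0,0]],[1,[-0.2,3,0],[0,0,0]],[1,[-0.2,4.5,0],[0,0,0]],[1,[-0.2,5.2,0],[0,0,0]],[1,[-0.2,5.2,0],[0,0,0]],[1,[-0.2,5.2,0],[0,0,0]]]'; python3 - <<'E'
from h import *
goal((434.5,-214.2,45),66)
s=ctrl.get_image("side");crop("s",s,240,220,380,320,"s8.png",5); np.save("j0.npy",s["color"])
t=ctrl.get_image("top");crop("s",t,340,150,450,270,"t8.png",5)
E
```

```text
t: 9.9
ee_pos: [434.9, -214.7, 47.0]
orientation: [-1.546, 0.328, -0.329]
ft_force: [0.7, 0.1, -0.6]
width: 88.0
turn option 0 [0. 0. 0.]
turn option 180 [ 1.000e-03 -3.141e+00 -0.000e+00]
t 9.9 pos [ 434.9 -214.7   47. ] width 88.03 F [ 0.7  0.1 -0.6] q [-0.48  0.52  2.03  0.    0.59 -1.64]
shift [-0.05  0.2   0.03]
axes x,z [ 0.914 -0.406  0.   ] [ 0.406  0.914 -0.   ]
```

View pics/s8.png

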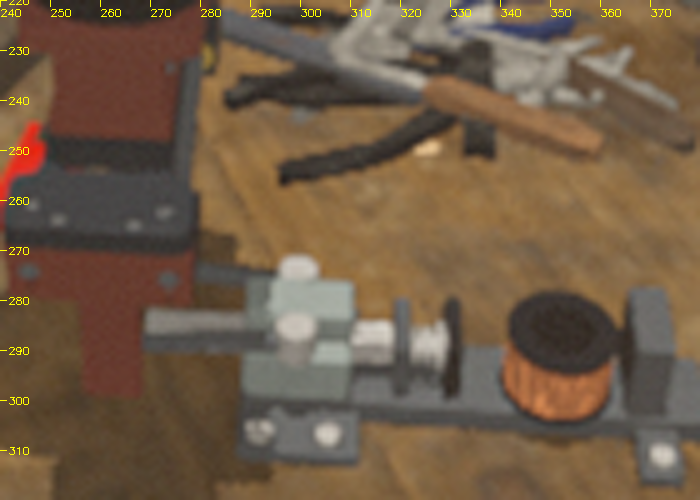

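View pics/t8.png

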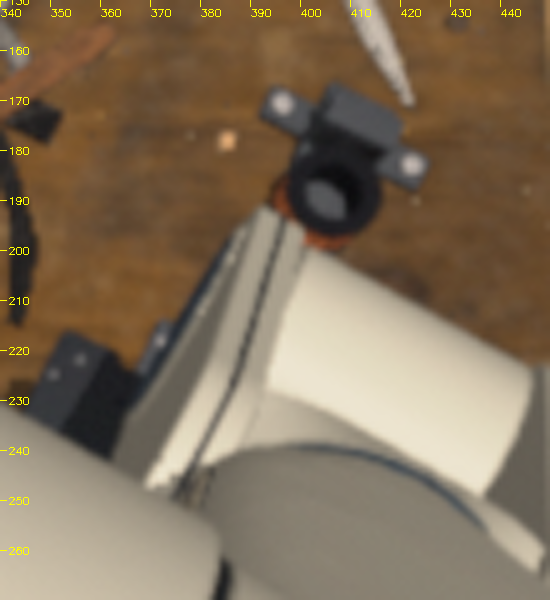

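```bash
python3 -m jog '[[0.7,[0,0,0],[0,0,0]],[0.6,[0,0,0],[0,0,0]],[0.5,[0,0,0],[0,0,0]],[0.45,[0,0,0],[0,0,0]],[0.41,[0,0,0],[0,0,0]],[0.41,[0,0,0],[0,0,0]],[0.41,[0,0,0],[0,0,0]],[0.41,[0,0,0],[0,0,0]]]'; cat >> h.py <<'E'
E_=np.array([.9135,-.4067,0]);A_=np.array([622.5,-298,0])
def prof(s,out=None):
    """intensity/darkness profile along the clamp x at height 44ish upper plate rim -> find plate cols"""
    g=cv2.cvtColor(s["color"],cv2.COLOR_RGB2GRAY).astype(np.float32)
    return g
E
python3 - <<'E'
from h import *
o=ctrl.get_obs();print(o["width"],o["ft_force"],o["ee_pos"])
s=ctrl.get_image("side");crop("s",s,240,240,380,320,"s9.png",5); np.save("j1.npy",s["color"])
for k in (75,45,0): print(k,proj(s,A_-k*E_+[0,0,30]))
E
```

```text
t: 10.8
ee_pos: [433.7, -212.7, 46.7]
orientation: [-1.543, 0.33, -0.327]
ft_force: [2.3, 13.9, 6.6]
width: 36.6
36.55904287965878 [ 2.32202291 13.85367907  6.6273089 ] [ 433.6890835  -212.65859858   46.74588312]
75 (np.float64(328.5551513222869), np.float64(289.2864995327421))
45 (np.float64(343.2454882891658), np.float64(290.16844775935857))
0 (np.float64(365.4130690856386), np.float64(291.4992993671812))
```

View pics/s9.png

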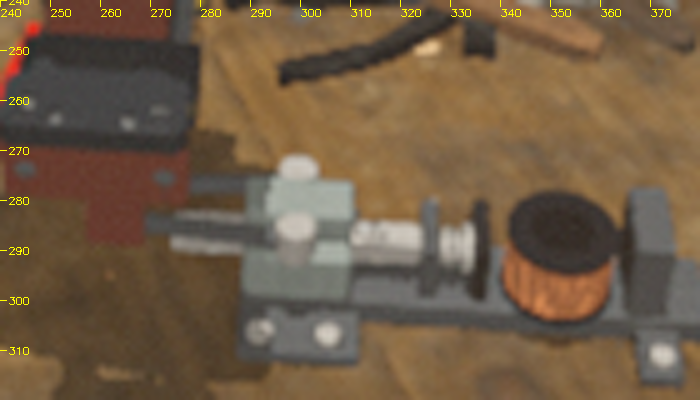

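```bash
python3 -m jog '[[0.5,[0,0,0.1],[0,0,0]],[0.6,[0,0,0.2],[0,0,0]],[0.76,[0,0,0.2],[0,0,0]],[0.76,[0,0,0.2],[0,0,0]],[0.76,[0,0,0.2],[0,0,0]],[0.76,[0,0,0.2],[0,0,0]]]'; cat >> h.py <<'E'
def corr(a,b,box,rng=20):
    """shift (px) of template box (c0,r0,c1,r1) from a to b"""
    c0,r0,c1,r1=box; k=4
    up=lambda x:cv2.resize(cv2.cvtColor(x,cv2.COLOR_RGB2GRAY).astype(np.float32),None,fx=k,fy=k,interpolation=cv2.INTER_CUBIC)
    T=up(a[r0:r1,c0:c1]); S=up(b[r0-3:r1+3,c0-8:c1+rng])
    m=cv2.matchTemplate(S,T,cv2.TM_CCOEFF_NORMED); _,v,_,l=cv2.minMaxLoc(m)
    return l[0]/k-8,l[1]/k-3,round(float(v),3)
E
python3 - <<'E'
from h import *
o=ctrl.get_obs();print(o["width"],o["ft_force"],o["ee_pos"])
s=ctrl.get_image("side");np.save("j1r.npy",s["color"])
a=np.load("j0.npy")
for f in("j1","j1r"):
    b=np.load(f+".npy"); print(f,"back",corr(a,b,(316,278,322,296)),"pad",corr(a,b,(326,278,333,299)),"both",corr(a,b,(316,279,333,297)),"coil",corr(a,b,(340,278,363,304)))
E
```

```text
t: 11.45
ee_pos: [435.0, -213.0, 46.7]
orientation: [-1.546, 0.329, -0.329]
ft_force: [0.4, 0.4, 0.2]
width: 66.7
66.65404881088793 [0.43580949 0.3741934  0.22406438] [ 435.02544346 -213.03183883   46.66741165]
j1 back (5.5, 0.5, 0.983) pad (5.5, 0.5, 0.984) both (5.5, 0.5, 0.98) coil (0.0, 0.0, 0.997)
j1r back (5.25, 0.5, 0.986) pad (5.25, 0.5, 0.984) both (5.25, 0.5, 0.981) coil (0.0, 0.0, 0.997)
```

Stroke 1 moved the jaw 5.5 px, about 11 mm. It slipped back about 0.5 mm on release, and the coil did not move. On to squeeze 2.

```bash
python3 -m jog '[[0.68,[0,0,0],[0,0,0]],[0.6,[0,0,0],[0,0,0]],[0.52,[0,0,0],[0,0,0]],[0.45,[0,0,0],[0,0,0]],[0.41,[0,0,0],[0,0,0]],[0.41,[0,0,0],[0,0,0]],[0.41,[0,0,0],[0,0,0]]]'; python3 - <<'E'
from h import *
o=ctrl.get_obs();print(o["width"],o["ft_force"],o["ee_pos"])
s=ctrl.get_image("side");np.save("j2.npy",s["color"]);crop("s",s,240,240,380,320,"s10.png",5)
a=np.load("j0.npy")
for f in("j2",):
    b=np.load(f+".npy"); print(f,"back",corr(a,b,(316,278,322,296)),"pad",corr(a,b,(326,278,333,299)),"both",corr(a,b,(316,279,333,297)),"coil",corr(a,b,(340,278,363,304)))
E
```

```text
t: 12.2
ee_pos: [433.9, -212.1, 46.6]
orientation: [-1.545, 0.33, -0.327]
ft_force: [-3.2, 4.8, 4.7]
width: 36.1
36.08710337261279 [-3.20357495  4.80803057  4.6664204 ] [ 433.86934916 -212.07242047   46.59006326]
j2 back (10.0, 1.0, 0.983) pad (10.0, 0.75, 0.982) both (10.0, 0.75, 0.981) coil (1.75, 0.0, 0.949)
```

View pics/s10.png

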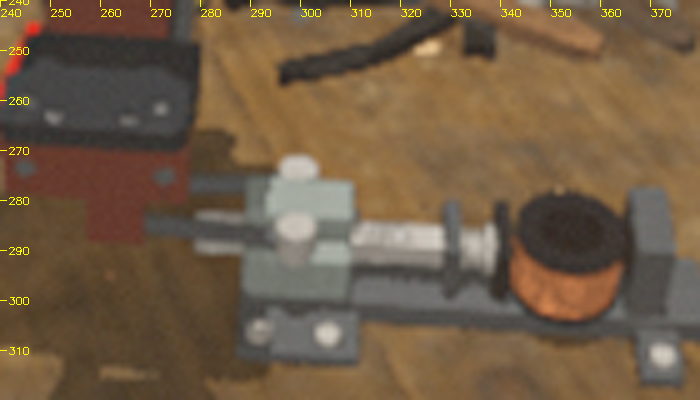

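Jaw is now 10 px (about 20 mm) along. The coil has been pushed 1.75 px (about 3.5 mm) toward the anvil, and the pad-to-plate gap is unchanged. I'll release, then squeeze in small steps.

```bash
python3 -m jog '[[0.5,[0,0,0.05],[0,0,0]],[0.6,[0,0,0.05],[0,0,0]],[0.76,[0,0,0.05],[0,0,0]],[0.76,[0,0,0.05],[0,0,0]],[0.76,[0,0,0.05],[0,0,0]],[0.76,[0,0,0.05],[0,0,0]]]'; cat >> h.py <<'E'
def jaw(name):
    o=ctrl.get_obs();print("width",round(o["width"],2),"F",o["ft_force"].round(1))
    B=[ctrl.get_image("side")["color"] for _ in range(2)]; b=np.mean(B,0).astype(np.uint8); np.save(name+".npy",b)
    a=np.load("j0.npy"); r=lambda box,k=24:corr(a,b,box,k)
    bk,pd,co=r((316,278,322,296)),r((326,278,333,299)),r((340,278,363,304),12)
    print(name,"back",bk,"pad",pd,"coil",co,"mm back/pad/coil",[round(x[0]/.4926,1) for x in(bk,pd,co)])
E
python3 - <<'E'
from h import *
jaw("j2r")
E
python3 -m jog '[[0.68,[0,0,0],[0,0,0]],[0.62,[0,0,0],[0,0,0]],[0.58,[0,0,0],[0,0,0]],[0.58,[0,0,0],[0,0,0]],[0.58,[0,0,0],[0,0,0]]]'; python3 - <<'E'
from h import *
jaw("j3a")
E
```

```text
t: 12.85
ee_pos: [435.5, -212.5, 46.7]
orientation: [-1.546, 0.328, -0.329]
ft_force: [-0.0, 0.4, -0.6]
width: 66.4
width 66.44 F [-0.   0.4 -0.6]
j2r back (9.75, 0.75, 0.979) pad (9.75, 0.75, 0.984) coil (1.75, 0.0, 0.954) mm back/pad/coil [19.8, 19.8, 3.6]
t: 13.45
ee_pos: [434.5, -212.3, 46.6]
orientation: [-1.546, 0.329, -0.327]
ft_force: [-4.6, -1.6, 3.1]
width: 51.1
width 51.06 F [-4.6 -1.6  3.1]
j3a back (10.75, 1.0, 0.978) pad (10.5, 0.75, 0.978) coil (2.0, 0.0, 0.945) mm back/pad/coil [21.8, 21.3, 4.1]
```

```bash
python3 -m jog '[[0.55,[0,0,0],[0,0,0]],[0.53,[0,0,0],[0,0,0]],[0.53,[0,0,0],[0,0,0]],[0.53,[0,0,0],[0,0,0]]]'; python3 - <<'E'
from h import *
jaw("j3b")
E
```

```text
t: 13.95
ee_pos: [434.3, -212.2, 46.6]
orientation: [-1.546, 0.33, -0.327]
ft_force: [-5.8, -2.2, 5.4]
width: 46.8
width 46.81 F [-5.8 -2.2  5.4]
j3b back (11.75, 1.0, 0.976) pad (10.5, 0.75, 0.981) coil (2.0, 0.0, 0.944) mm back/pad/coil [23.9, 21.3, 4.1]
```

The pad has stopped at 10.5 px while the back plate is at 11.75 px, so compression is about 2.5 mm. I need about 3.5 mm more.

```bash
python3 -m jog '[[0.51,[0,0,0],[0,0,0]],[0.49,[0,0,0],[0,0,0]],[0.49,[0,0,0],[0,0,0]],[0.49,[0,0,0],[0,0,0]]]'; python3 - <<'E'
from h import *
jaw("j3c")
E
python3 -m jog '[[0.475,[0,0,0],[0,0,0]],[0.465,[0,0,0],[0,0,0]],[0.465,[0,0,0],[0,0,0]],[0.465,[0,0,0],[0,0,0]]]'; python3 - <<'E'
from h import *
jaw("j3d")
s=ctrl.get_image("side");crop("s",s,240,240,380,320,"s11.png",5)
a,b=np.load("j0.npy"),np.load("j3d.npy")
# plate profiles along row band at upper rim
for nm,x,c0 in(("free",a,312),("now",b,320)):
    g=cv2.cvtColor(x,cv2.COLOR_RGB2GRAY)[284:288,c0:c0+30].mean(0); print(nm,c0,g.round().astype(int).tolist())
E
```

```text
t: 14.45
ee_pos: [434.2, -212.1, 46.6]
orientation: [-1.546, 0.33, -0.327]
ft_force: [-5.3, -1.3, 5.5]
width: 43.3
width 43.26 F [-5.3 -1.3  5.5]
j3c back (12.5, 1.0, 0.977) pad (10.5, 0.75, 0.98) coil (2.0, 0.0, 0.942) mm back/pad/coil [25.4, 21.3, 4.1]
t: 14.95
ee_pos: [434.2, -212.1, 46.6]
orientation: [-1.546, 0.33, -0.327]
ft_force: [-6.5, -1.3, 4.6]
width: 41.1
width 41.06 F [-6.5 -1.3  4.6]
j3d back (11.5, 1.0, 0.978) pad (10.5, 0.75, 0.979) coil (2.0, 0.0, 0.942) mm back/pad/coil [23.3, 21.3, 4.1]
free 312 [184, 189, 190, 193, 197, 193, 152, 102, 103, 108, 132, 147, 158, 162, 151, 166, 162, 110, 61, 60, 82, 97, 99, 100, 100, 101, 102, 104, 105, 84]
now 320 [162, 161, 160, 170, 177, 176, 173, 172, 169, 154, 122, 101, 105, 102, 127, 137, 126, 136, 160, 136, 72, 62, 72, 68, 57, 56, 56, 58, 53, 49]
```

View pics/s11.png

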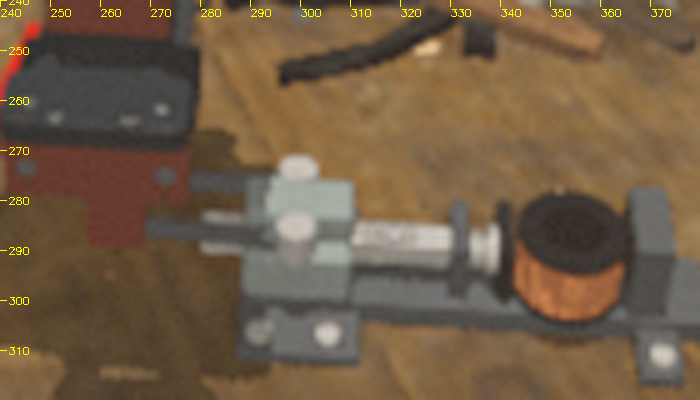

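Between these two steps the back plate went back from 12.5 to 11.5 px, so the ratchet gave way and compression is down to about 2 mm. I'll measure again and carry on carefully.

```bash
python3 - <<'E'
from h import *
jaw("j3e")
E
python3 -m jog '[[0.45,[0,0,0],[0,0,0]],[0.44,[0,0,0],[0,0,0]],[0.44,[0,0,0],[0,0,0]]]'; python3 - <<'E'
from h import *
jaw("j3f")
E
```

```text
width 40.89 F [-5.7 -1.8  4.3]
j3e back (11.5, 1.0, 0.978) pad (10.5, 0.75, 0.979) coil (2.0, 0.0, 0.942) mm back/pad/coil [23.3, 21.3, 4.1]
t: 15.5
ee_pos: [434.2, -212.1, 46.5]
orientation: [-1.545, 0.33, -0.327]
ft_force: [-5.1, -1.4, 4.0]
width: 38.9
width 38.93 F [-5.1 -1.4  4. ]
j3f back (11.5, 1.0, 0.976) pad (10.5, 0.75, 0.977) coil (2.0, 0.0, 0.942) mm back/pad/coil [23.3, 21.3, 4.1]
```

The jaw is no longer following the squeeze. I'll let go fully and take a fresh stroke.

```bash
python3 -m jog '[[0.55,[0,0,0],[0,0,0]],[0.65,[0,0,0],[0,0,0]],[0.78,[0,0,0],[0,0,0]],[0.78,[0,0,0],[0,0,0]],[0.78,[0,0,0],[0,0,0]],[0.78,[0,0,0],[0,0,0]]]'; python3 - <<'E'
from h import *
jaw("j4r")
E
python3 -m jog '[[0.68,[0,0,0],[0,0,0]],[0.62,[0,0,0],[0,0,0]],[0.58,[0,0,0],[0,0,0]],[0.58,[0,0,0],[0,0,0]],[0.58,[0,0,0],[0,0,0]]]'; python3 - <<'E'
from h import *
jaw("j4a")
E
python3 -m jog '[[0.55,[0,0,0],[0,0,0]],[0.53,[0,0,0],[0,0,0]],[0.53,[0,0,0],[0,0,0]],[0.53,[0,0,0],[0,0,0]]]'; python3 - <<'E'
from h import *
jaw("j4b")
E
```

```text
t: 16.2
ee_pos: [435.5, -212.3, 46.7]
orientation: [-1.546, 0.328, -0.329]
ft_force: [0.6, 0.7, 0.1]
width: 68.3
width 68.34 F [0.6 0.7 0.1]
j4r back (10.75, 1.0, 0.976) pad (10.5, 0.75, 0.978) coil (2.0, 0.0, 0.945) mm back/pad/coil [21.8, 21.3, 4.1]
t: 16.8
ee_pos: [434.6, -212.3, 46.7]
orientation: [-1.546, 0.329, -0.327]
ft_force: [-4.1, -2.4, 4.6]
width: 51.7
width 51.68 F [-4.1 -2.4  4.6]
j4a back (12.75, 1.0, 0.972) pad (10.5, 0.75, 0.981) coil (2.0, 0.0, 0.943) mm back/pad/coil [25.9, 21.3, 4.1]
t: 17.3
ee_pos: [434.4, -212.2, 46.6]
orientation: [-1.546, 0.33, -0.327]
ft_force: [-4.5, -1.7, 3.3]
width: 46.8
width 46.83 F [-4.5 -1.7  3.3]
j4b back (12.0, 1.0, 0.982) pad (10.5, 0.75, 0.98) coil (2.0, 0.0, 0.943) mm back/pad/coil [24.4, 21.3, 4.1]
```

At 51.7 mm the compression read about 4.6 mm. After the next step it had dropped back to about 3 mm, so something makes the drive let go. I'll keep squeezing in finer steps to see how it behaves.

```bash
m(){ python3 -c "
from h import *
jaw('$1')"; }
m k0
python3 -m jog '[[0.515,[0,0,0],[0,0,0]],[0.515,[0,0,0],[0,0,0]]]'|grep width; m k1
python3 -m jog '[[0.5,[0,0,0],[0,0,0]],[0.5,[0,0,0],[0,0,0]]]'|grep width; m k2
python3 -m jog '[[0.485,[0,0,0],[0,0,0]],[0.485,[0,0,0],[0,0,0]]]'|grep width; m k3
python3 -m jog '[[0.47,[0,0,0],[0,0,0]],[0.47,[0,0,0],[0,0,0]]]'|grep width; m k4
```

```text
width 46.76 F [-5.2 -2.6  3.7]
k0 back (12.0, 1.0, 0.982) pad (10.5, 0.75, 0.98) coil (2.0, 0.0, 0.943) mm back/pad/coil [24.4, 21.3, 4.1]
width: 45.7
width 45.66 F [-5.4 -1.8  4.6]
k1 back (12.0, 1.0, 0.982) pad (10.5, 0.75, 0.98) coil (2.0, 0.0, 0.943) mm back/pad/coil [24.4, 21.3, 4.1]
width: 44.1
width 44.08 F [-5.9 -1.8  5.3]
k2 back (12.25, 1.0, 0.979) pad (10.5, 0.75, 0.98) coil (2.0, 0.0, 0.942) mm back/pad/coil [24.9, 21.3, 4.1]
width: 42.7
width 42.69 F [-5.  -1.8  4.7]
k3 back (12.5, 1.0, 0.974) pad (10.5, 0.75, 0.979) coil (2.0, 0.0, 0.942) mm back/pad/coil [25.4, 21.3, 4.1]
width: 41.6
width 41.64 F [-6.4 -1.4  4.2]
k4 back (12.75, 1.0, 0.976) pad (10.5, 0.75, 0.982) coil (2.0, 0.0, 0.941) mm back/pad/coil [25.9, 21.3, 4.1]
```

It re-engaged at about 45.5 mm. Continuing in fine steps.

```bash
sed -i 's/k=4$/k=12/' h.py; grep -n "k=12" h.py; m(){ python3 -c "
from h import *
jaw('$1')"; }
m k4
python3 -m jog '[[0.46,[0,0,0],[0,0,0]],[0.46,[0,0,0],[0,0,0]]]'|grep width; m k5
python3 -m jog '[[0.45,[0,0,0],[0,0,0]],[0.45,[0,0,0],[0,0,0]]]'|grep width; m k6
```

```text
40:    c0,r0,c1,r1=box; k=12
width 41.99 F [-6.3 -1.5  5.3]
k4 back (12.833333333333332, 1.0, 0.976) pad (10.5, 0.75, 0.982) coil (2.083333333333334, 0.08333333333333348, 0.941) mm back/pad/coil [26.1, 21.3, 4.2]
width: 40.7
width 40.69 F [-5.3 -1.7  4.7]
k5 back (12.916666666666668, 1.0, 0.982) pad (10.583333333333332, 0.75, 0.98) coil (2.083333333333334, 0.08333333333333348, 0.942) mm back/pad/coil [26.2, 21.5, 4.2]
width: 40.1
width 40.12 F [-5.4 -1.3  4.8]
k6 back (13.083333333333332, 1.0, 0.983) pad (10.583333333333332, 0.6666666666666665, 0.98) coil (2.166666666666666, 0.08333333333333348, 0.942) mm back/pad/coil [26.6, 21.5, 4.4]
```

```bash
m(){ python3 -c "
from h import *
jaw('$1')"; }
python3 -m jog '[[0.44,[0,0,0],[0,0,0]],[0.44,[0,0,0],[0,0,0]]]'|grep width; m k7
python3 -m jog '[[0.43,[0,0,0],[0,0,0]],[0.43,[0,0,0],[0,0,0]]]'|grep width; m k8
```

```text
width: 38.8
width 38.84 F [-6.7 -1.6  5.1]
k7 back (13.25, 1.0, 0.978) pad (10.583333333333332, 0.75, 0.982) coil (2.166666666666666, 0.08333333333333348, 0.942) mm back/pad/coil [26.9, 21.5, 4.4]
width: 38.1
width 38.11 F [-6.7 -1.6  4.2]
k8 back (13.666666666666668, 1.0, 0.976) pad (10.583333333333332, 0.6666666666666665, 0.98) coil (2.166666666666666, 0.08333333333333348, 0.943) mm back/pad/coil [27.7, 21.5, 4.4]
```

The images put compression at about 6.2 mm. The width bookkeeping gives about 6 to 7 mm. I'll check that it is stable and look once more at both views.

```bash
python3 -m jog '[[0.43,[0,0,0],[0,0,0]],[0.43,[0,0,0],[0,0,0]],[0.43,[0,0,0],[0,0,0]],[0.43,[0,0,0],[0,0,0]],[0.43,[0,0,0],[0,0,0]],[0.43,[0,0,0],[0,0,0]],[0.43,[0,0,0],[0,0,0]],[0.43,[0,0,0],[0,0,0]]]'; python3 - <<'E'
from h import *
jaw("k9")
s=ctrl.get_image("side");crop("s",s,240,220,380,320,"s12.png",5)
t=ctrl.get_image("top");crop("t",t,120,140,450,300,"t12.png",2)
E
```

```text
t: 20.8
ee_pos: [434.1, -212.0, 46.6]
orientation: [-1.545, 0.33, -0.327]
ft_force: [-5.9, -1.4, 4.1]
width: 38.1
width 38.1 F [-5.9 -1.4  4.1]
k9 back (13.666666666666668, 1.0, 0.974) pad (10.583333333333332, 0.75, 0.981) coil (2.166666666666666, 0.08333333333333348, 0.942) mm back/pad/coil [27.7, 21.5, 4.4]
```

View pics/s12.png

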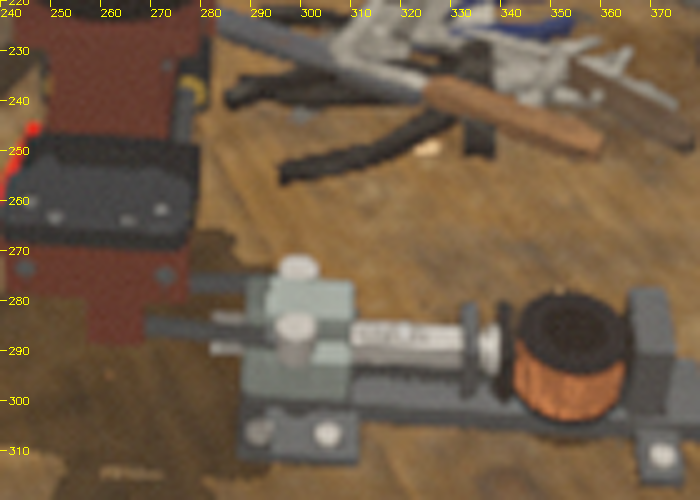

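View pics/t12.png

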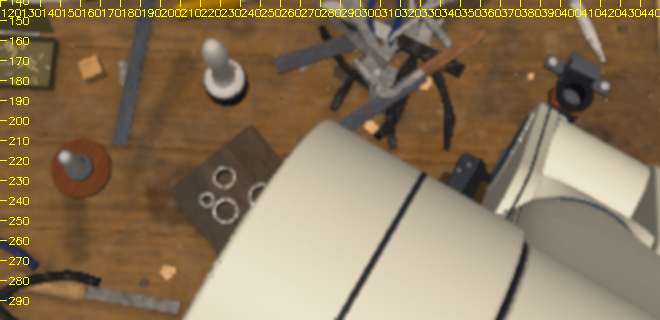

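The coil is upright between pad (about 339) and anvil (about 365) in the side view. The plate-to-pad gap has gone from about 10 to 7 px and is steady, and the tamper and spindle are where they were. Handing in.

```bash
python3 -c "
from workcell import ctrl
print(ctrl.close_job())"
```

```text
the job is handed in; nothing more can be done
None
```

I lifted the coil straight up off the spindle and stood it flat on the clamp bed. It sat about 26 mm before the anvil face and within about 1 mm of the centre line. I let go of it, then squeezed the handles four times, and handed in at about 21 s with them still squeezed at 38.1 mm.

- **Pad:** the last side images put it pushed in by about 6.2 mm. The handle travel suggests nearer 6.9 mm, so the two disagree slightly, but both are within 3 to 10 mm. It held steady for the last 0.8 s.
- **Coil:** it is upright, pressed against the anvil, and had slid about 4 mm to reach it.
- **Around it:** the tamper, spindle and oak cube looked unmoved in the last top picture. I did not check the cutter case. The wrist force stayed under 20 N in the readings I took.
- **What went wrong:** the ratchet let go once during the third squeeze and once during the fourth, and the pad dropped back to about 2 to 3 mm each time. I let go and squeezed afresh after the first; the second re-engaged by squeezing on. I did not find out why it slipped.

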